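# Shim the short foot of a rocking balance

### The job

The balance rocks because its front left levelling foot has seized short and hangs clear of the bench. With the fingertips push the thicker of the two wooden wedges, thin end first, under that foot until it is just snug, so that the balance no longer rocks there, still stands level and is not shoved along. Then press down on that front left corner with the fingertips, about as hard as on a doorbell (roughly 10 N), to show that it no longer dips, and finish while still pressing; only slide the wedge, never pinch or lift it, and leave the thinner wedge, the timer and the glass dish alone.

Things in the scene. Friction and masses are not known exactly. Their poses are not given: they have to be found in the camera images.
- balance: Cream lab balance, loose, 2.4 kg. x to its back, y to its left; origin mid-plan, 10 mm above the bench. Housing x -134..134, y -91..97 mm, underside 22 mm above the bench; front panel top 36-42 mm, rear part (x > -46) 81 mm over the origin. Rubber feet 28 mm across at (+-110, 77 and -71); the one at (-110, 77) hangs short, so over about 3 N on that corner tips it 6 mm down.
- short_foot (a point): Centre of the flat underside of the short front left foot, a rubber disc 28 mm across and 4 mm thick, at (-110, 77, -4) mm in the balance's frame: 6 mm above the bench while the balance is level. Its rim lies 6 mm inside the left side of the housing, so a wedge slides under it from the left.
- press_corner (a point): The place to press: spot on the flat top of the housing at its front left corner, nearly over the short foot, at (-116, 80, 37) mm in the balance's frame, 47 mm above the bench. The nearest key begins 11 mm to the balance's right of it.
- thick_wedge: The wedge to use: wood, 90 x 32 mm, 40 g, flat below, top sloping from 2 mm at the thin end (x = +45) to 14 mm at the heel (x = -45 mm). Origin mid-underside. It is 6 mm thick at x = +15, where the rim of the level foot meets it. Lies left of the balance, pointing at it, 30-42 mm before or behind the short foot's line. Stays put once loaded; over about 6 N of push on it shoves the balance.
- slim_wedge: The wedge to leave alone: the same 90 x 32 mm outline and frame, wood, but only 2 mm thick at the thin end and 4 mm at the heel, too thin for the 6 mm gap.
- bench_timer: Small light grey bench timer, 66 x 62 x 21 mm, lying left of the work; origin mid-underside. To be left alone.
- herb_dish: Round glass dish with dry herb, 110 mm across, 25 mm high, right of the balance; origin mid-underside. To be left alone.
Not all that is in view belongs to the job. There is more than one size of the thick_wedge; the job needs the middle-sized.

How it is judged:
On the way:
1. the thick wedge is snug under the short foot and the balance stands level, before the corner is pressed (contact force between thick_wedge and balance above 0.3 N and y of short_foot in the frame of thick_wedge between -0.014 and 0.014 m and z of short_foot in the frame of thick_wedge below 0.012 m and angle between balance's own z axis and vertical below 0.012 rad and contact force between the fingers and balance below 0.5 N), for 0.2 s.
At the end, for the whole second after the job is handed in: Fingertips press the housing with 4 to 45 N within 40 mm of the press spot; the short foot stands on the thick wedge (within 14 mm of its centre line, over 1.5 N); balance level within 0.7 degree, still, shifted under 8 mm; wedge flat on the bench; slim wedge, timer, dish moved under 15 mm (contact force between the fingers and balance between 4 and 45 N and horizontal distance between the grasp point and press_corner below 0.04 m and height (world z) of the grasp point below 0.12 m and contact force between thick_wedge and balance above 1.5 N and contact force between the fingers and thick_wedge below 0.5 N and y of short_foot in the frame of thick_wedge between -0.014 and 0.014 m and angle between balance's own z axis and vertical below 0.012 rad and angular speed of balance below 0.05 rad/s and linear speed of thick_wedge below 0.01 m/s and height (world z) of thick_wedge below 0.004 m and distance of balance from where it was at the start of the episode below 0.008 m and distance of each of slim_wedge, bench_timer, herb_dish from where it was at the start of the episode below 0.015 m); the arm keeps its last pose, push and grip.
It fails at once if the thick wedge is lifted off the bench or stood on edge (height (world z) of thick_wedge above 0.01 m or angle between thick_wedge's own z axis and vertical above 0.25 rad).
It fails at once if the thick wedge is pinched or rammed (over 30 N from the fingers) (contact force between the fingers and thick_wedge above 30 N).
It fails at once if the balance is shoved more than 10 mm or tipped more than 0.1 rad (distance of balance from where it was at the start of the episode above 0.01 m or angle between balance's own z axis and vertical above 0.1 rad).
It fails at once if the balance is pressed with more than 60 N (contact force between the fingers and balance above 60 N).
It fails at once if the slim wedge, the timer or the dish is disturbed (distance of any of slim_wedge, bench_timer, herb_dish from where it was at the start of the episode above 0.015 m).
It also fails if it takes over 45 s, if anything falls off the work surface, if the arm or the gripper's body presses on something with over 40 N, if the wrist force passes 120 N, or if a joint passes its speed limit or range.

### The arm

A 6-joint arm with a two-finger parallel gripper is mounted at the origin on a cart in front of the work surface, level with it; the furniture and walls round the work are solid. World frame = base frame: x ahead of the robot, y to its left, z up, the work surface at z = 0. Lengths are in m, angles in rad, forces in N, time in s.
With the tool pointing down it reaches from about 0.325 to 0.9 m from the base axis. Payload 6.1 kg.
Tool frame: the origin (TCP) lies midway between the tips of the shut fingers; the grasp point (between the pads) lies 19 mm behind it; z points along the fingers, y is the line along which they close (so a half turn about z gives the same grasp; the last joint's range is limited). The gripper opens to 85 mm and grips with 20 to 120 N. Pads are 22 mm wide; open, the fingers measure 114 mm over their backs; the gripper's body (76 mm by 85 mm) begins 54 mm behind the grasp point. The pads swing forward as they close: fully open they stand 13 mm farther back than shut.
Start: joints at [-1.367, 0.22, 1.526, -0, 1.395, -0.126], TCP at [0.202, -0.591, 0.231] pointing down, gripper open.
Joint ranges: [-2.98, 2.98], [-0.91, 2.08], [0.09, 2.57], [-1.24, 4.39], [0.2, 2.65], [-2.68, 2.68]. Speed limits (rad/s): [2.57, 2.57, 3.01, 3.14, 3.14, 3.14].

### API

Orientations are given as [roll, pitch, yaw] about the fixed x, y, z axes, in that order (R = Rz(yaw) Ry(pitch) Rx(roll)).
In Python, from plant import movep, move_l, set_joints, gripper_to, hold, inverse_kinematics, observe, get_image, get_calibration, Unreachable, job_done gives the robot as it stands. Calls block until the motion is done:
- movep(position, orientation): joint-space move of the TCP to a pose.
- move_l(position, feed=0.15, rotation=None, max_force=None): straight line of the TCP; rotation=None keeps the orientation; feed is the mean speed in m/s. With max_force (N) it stops when the force on the tool has changed by that much, and returns True; else False.
- set_joints(angles): joint-space move.
- gripper_to(opening, f_grip=None): finger opening in m; f_grip is the grip in N (None keeps the last); returns when the fingers have stopped.
- hold(seconds).
- inverse_kinematics(position, orientation): joint angles nearest the present ones, or None.
- observe(): the state.
- get_image(name): name is "scene" or "top" or "wrist"; returns (picture, depth): 420x560x3 uint8, red, green, blue; 420x560 float32, m along the optical axis (not along the pixel's ray), 0 where there is no reading.
- get_calibration(name): a dict with "intrinsics" (3x3 intrinsics, pixels), "world_from_camera" (4x4, takes a point from camera to world coordinates). Camera axes: x right, y down, z forward; pixel columns grow to the right and rows downward; lengths in m; the calibration is good to about 2 mm. The wrist camera is an equidistant fisheye: a pixel r from the principal point sees the ray r / f radians off the axis. A picture is of the moment at which its call begins: read the wrist's pose just before it. get_calibration takes no time and is no camera call; for the wrist camera it gives the pose at the moment of the call.
A pose or a line that the arm cannot do raises Unreachable and nothing moves.
- job_done(): hands the job in; it is judged then, once.
The state is a dict: "time_s": time; "q": joint angles; "joint_velocities": joint speeds; "joint_torque": joint torques, N m; "eef_pos": TCP position; "tcp_rot": TCP orientation; "ft_force": force on the tool from outside, world axes, zero at the start; "torque": the same for the moment, N m; "opening": finger opening in m; "grasp_force": force on a finger pad.
Only numpy, scipy, OpenCV 4.12 (cv2) and the standard library are available. Lean on these libraries where they do the work, as an engineer would, in place of code of your own. Each camera call takes 0.05 s, during which the arm holds its last target. There are 200 camera calls.

## Working session

There is one attempt and no reset: what is moved stays moved. The work goes in short steps, each a Python script; the robot and the scene stay as the last script left them, time stands still between calls to the robot, and variables do not carry over. Pictures are saved under pics/ and viewed, at most 10 in all, crops included, and the job is handed in when it is done.

```bash
ls; mkdir -p pics
python3 - <<'E'
from plant import *
import cv2,numpy as np
for n in("scene","top"):
    im,d=get_image(n); cv2.imwrite(f"pics/{n}.png",im[:,:,::-1]); np.savez(f"{n}.npz",im=im,d=d,**get_calibration(n))
    c=get_calibration(n);print(n,np.round(c["intrinsics"],1).tolist(),np.round(c["world_from_camera"],3).tolist())
print(observe())
E
```

```text
pics
scene [[495.4, 0.0, 283.5], [0.0, 495.4, 202.1], [0.0, 0.0, 1.0]] [[0.741, -0.332, 0.583, -0.302], [-0.671, -0.368, 0.644, -0.986], [0.001, -0.868, -0.496, 0.792], [0.0, 0.0, 0.0, 1.0]]
top [[536.6, 0.0, 283.6], [0.0, 536.6, 209.1], [0.0, 0.0, 1.0]] [[0.097, -0.974, 0.204, 0.28], [-0.995, -0.095, 0.017, -0.064], [0.003, -0.205, -0.979, 1.367], [0.0, 0.0, 0.0, 1.0]]
{'time_s': 0.1, 'q': array([-1.36710535e+00,  2.21158720e-01,  1.52754039e+00, -2.06015366e-05,
        1.39471582e+00, -1.26101832e-01]), 'joint_velocities': array([ 0.00056492, -0.00161459, -0.00133192,  0.00104349,  0.00025587,
       -0.00191144]), 'joint_torque': array([ 6.02030332e-05, -4.98234737e+01, -3.90551805e+01, -4.75770521e-04,
        5.62553309e-03,  1.52818473e-05]), 'eef_pos': array([ 0.20227671, -0.59075821,  0.23027843]), 'tcp_rot': array([-3.13978230e+00, -2.09068461e-04,  3.29796243e-01]), 'ft_force': array([-0.08678139, -0.04702178,  0.30113378]), 'torque': array([ 0.01890794, -0.02962818,  0.00018761]), 'grasp_force': 0.0, 'opening': 0.08514560385960884}
```

View pics/top.png

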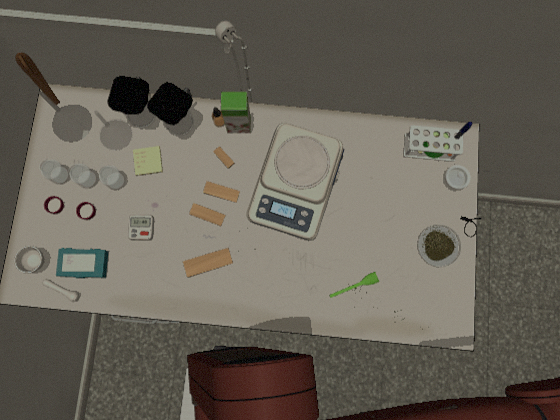

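View pics/scene.png

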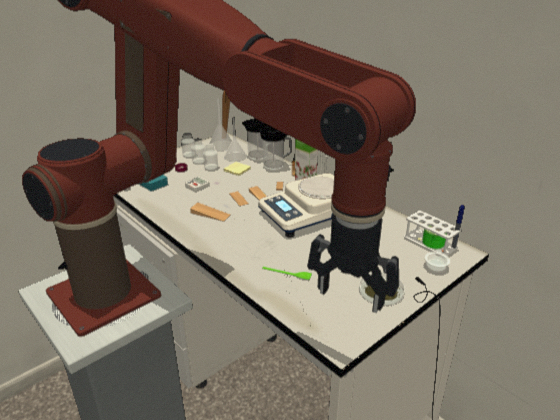

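The top view shows four orange wedges: a large one at (208,262), two mid-sized at (222,191) and (207,214), and a small one at (224,157). The balance is at (297,180), with its front panel towards the robot. The timer is at (140,228) and the dish at (438,245).

```bash
cat > h.py <<'E'
import numpy as np,cv2
def cast(K,T,px,z=0.):
    px=np.atleast_2d(np.asarray(px,float)); r=np.c_[(px[:,0]-K[0,2])/K[0,0],(px[:,1]-K[1,2])/K[1,1],np.ones(len(px))]@T[:3,:3].T
    return T[:3,3]+r*((z-T[2,3])/r[:,2])[:,None]
def fcast(K,T,px,z=0.):
    px=np.atleast_2d(np.asarray(px,float)); u=(px-[K[0,2],K[1,2]])/[K[0,0],K[1,1]]; t=np.linalg.norm(u,axis=1)
    r=np.c_[u*(np.sin(t)/np.maximum(t,1e-9))[:,None],np.cos(t)]@T[:3,:3].T
    return T[:3,3]+r*((z-T[2,3])/r[:,2])[:,None]
def orange(im):
    h=cv2.cvtColor(im,cv2.COLOR_RGB2HSV); return cv2.inRange(h,(7,85,90),(20,255,255))
def blobs(m,a=60):
    return [c for c in cv2.findContours(m,cv2.RETR_EXTERNAL,cv2.CHAIN_APPROX_NONE)[0] if cv2.contourArea(c)>a]
E
python3 - <<'E'
from h import *
z=np.load("top.npz");K,T,im,d=z["intrinsics"],z["world_from_camera"],z["im"],z["d"]
for c in blobs(orange(im)):
    w=cast(K,T,c[:,0],.004)[:,:2]; r=cv2.minAreaRect((w*1000).astype(np.float32))
    m=np.zeros(d.shape,np.uint8);cv2.drawContours(m,[c],-1,1,-1);v,u=np.nonzero(m)
    P=np.c_[(u-K[0,2])/K[0,0]*d[v,u],(v-K[1,2])/K[1,1]*d[v,u],d[v,u]]@T[:3,:3].T+T[:3,3]
    A=np.c_[P[:,:2]-P[:,:2].mean(0),np.ones(len(P))];s=np.linalg.lstsq(A,P[:,2],rcond=None)[0]
    print(c[:,0].mean(0).round(),np.round(r[0]),np.round(r[1]),round(r[2]),"slope",s[:2].round(3),"z",s[2].round(4))
# balance
print(cast(K,T,[[249,210],[316,239],[343,150],[276,124],[255,218]],.05).round(3))
E
```

```text
[207. 262.] [410. 139.] [ 43. 120.] 23 slope [-3.123 -1.566] z 0.0154
[207. 214.] [532. 156.] [89. 31.] 75 slope [-5.141  0.46 ] z 0.0196
[221. 191.] [595. 127.] [92. 32.] 78 slope [-4.179  0.407] z 0.0211
[224. 157.] [690. 132.] [60. 22.] 46 slope [-3.678  1.651] z 0.0125
[218. 120.] [788. 156.] [30. 25.] 24 slope [-0.325 -0.186] z 0.0432
[[ 0.544  0.045  0.05 ]
 [ 0.487 -0.129  0.05 ]
 [ 0.724 -0.178  0.05 ]
 [ 0.777 -0.     0.05 ]
 [ 0.525  0.028  0.05 ]]
```

Run:
```python
from plant import *
from h import *
gripper_to(0.0)
movep([0.50,0.10,0.26],[np.pi,0,0.33])
c=get_calibration("wrist"); im,d=get_image("wrist")
cv2.imwrite("pics/w1.png",im[:,:,::-1]); np.savez("w1.npz",im=im,d=d,**c)
print(np.round(c["intrinsics"],1).tolist(),np.round(c["world_from_camera"],3).tolist()); print(observe()["q"],observe()["opening"],observe()["time_s"],observe()["ft_force"])
```

```text
[[325.2, 0.0, 280.1], [0.0, 325.2, 207.5], [0.0, 0.0, 1.0]] [[0.324, -0.899, -0.296, 0.576], [-0.946, -0.308, -0.101, 0.125], [-0.0, 0.313, -0.95, 0.402], [0.0, 0.0, 0.0, 1.0]]
[ 4.12972393e-02 -7.60232221e-02  1.78565941e+00 -1.40364642e-04
  1.43207117e+00  1.28329105e+00] 0.0002121332540399279 3.575 [-0.43851191 -0.49341019  0.24515602]
```

View pics/w1.png

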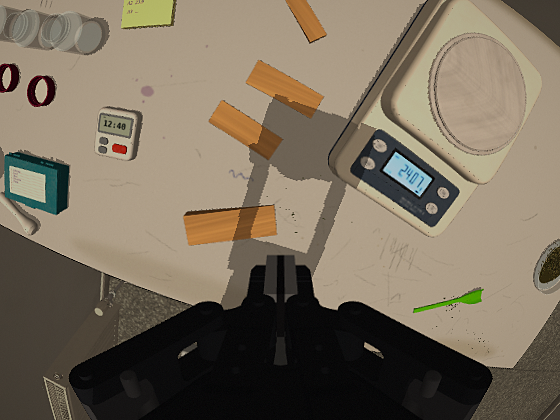

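The wrist view shows the two mid-sized wedges at (245,130) and (285,88), with the balance's front left corner at about (332,165). Next I'll compare their heel heights using depth.

Run:
```python
from h import *
z=np.load("w1.npz");K,T,im,d=z["intrinsics"],z["world_from_camera"],z["im"],z["d"]
def pts(v,u):
    px=np.c_[u,v].astype(float);p=(px-[K[0,2],K[1,2]])/K[0,0];t=np.linalg.norm(p,axis=1)
    r=np.c_[p*(np.sin(t)/t)[:,None],np.cos(t)];r=r/r[:,2:]*d[v,u][:,None];return r@T[:3,:3].T+T[:3,3]
m0=orange(im)
for c in blobs(m0,300):
    r=cv2.minAreaRect((fcast(K,T,c[:,0],.0)[:,:2]*1000).astype(np.float32))
    if max(r[1])<50: continue
    m=np.zeros(d.shape,np.uint8);cv2.drawContours(m,[c],-1,1,-1);m=cv2.erode(m,np.ones((5,5)));v,u=np.nonzero(m)
    P=pts(v,u);P=P[np.abs(P[:,2])<.03];b=cv2.boxPoints(r)
    k=np.argsort(P[:,1]);n=len(k)//6
    print(c[:,0].mean(0).round(),np.round(r[0]),np.round(r[1]),round(r[2]),[np.round(np.median(P[k[i*n:(i+1)*n],2])*1000,1) for i in range(6)], "n",len(k))
v,u=np.mgrid[60:240:1,310:450:1].reshape(2,-1);P=pts(v,u)
v,u=np.mgrid[150:180:3,150:200:3].reshape(2,-1);print("bench",np.median(pts(v,u)[:,2]))
Q=P[(P[:,2]>.03)&(P[:,2]<.06)];print("front panel z",np.median(Q[:,2]))
cr=cv2.resize(im[40:260,190:460],None,fx=2.9,fy=2.6,interpolation=cv2.INTER_CUBIC);cv2.imwrite("pics/w1c.png",cr[:,:,::-1])
```

```text
[230. 225.] [404. 138.] [ 45. 127.] 26 [np.float64(3.8), np.float64(6.3), np.float64(8.7), np.float64(11.2), np.float64(13.7), np.float64(16.2)] n 2225
[245. 130.] [532. 156.] [91. 33.] 75 [np.float64(1.6), np.float64(1.9), np.float64(2.3), np.float64(2.4), np.float64(2.9), np.float64(3.1)] n 1368
[284.  89.] [596. 126.] [92. 33.] 79 [np.float64(2.6), np.float64(4.6), np.float64(6.4), np.float64(8.4), np.float64(10.3), np.float64(12.1)] n 1473
[306.  19.] [691. 132.] [63. 25.] 48 [np.float64(8.1), np.float64(7.1), np.float64(5.9), np.float64(4.7), np.float64(3.5), np.float64(2.3)] n 542
bench -0.00046588217159534984
front panel z 0.049032143538166956
```

View pics/w1c.png

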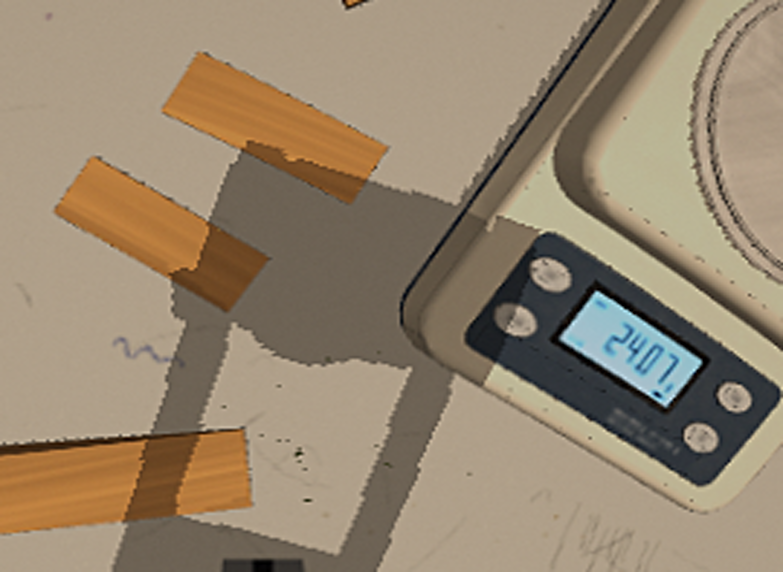

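The thick wedge is the rear one at (284,89), 2.6 to 12 mm thick. The front one at (245,130) is the slim wedge. Next I'll get the balance pose and lay everything out in its frame.

```bash
cat >> h.py <<'E'
def wpts(K,T,d,v,u):
    p=(np.c_[u,v]-[K[0,2],K[1,2]])/K[0,0];t=np.linalg.norm(p,axis=1)
    r=np.c_[p*(np.sin(t)/np.maximum(t,1e-9))[:,None],np.cos(t)];r=r/r[:,2:]*d[v,u][:,None];return r@T[:3,:3].T+T[:3,3]
E
python3 - <<'E'
from h import *
z=np.load("top.npz");K,T,im,d=z["intrinsics"],z["world_from_camera"],z["im"],z["d"]
v,u=np.mgrid[100:260,235:360].reshape(2,-1)
P=np.c_[(u-K[0,2])/K[0,0]*d[v,u],(v-K[1,2])/K[1,1]*d[v,u],d[v,u]]@T[:3,:3].T+T[:3,3]
def comp(P,lo,hi):
    s=(P[:,2]>lo)&(P[:,2]<hi)&(P[:,0]>.45)&(P[:,0]<.82)&(P[:,1]>-.25)&(P[:,1]<.09);return P[s]
Q=comp(P,.03,.12);r=cv2.minAreaRect((Q[:,:2]*1000).astype(np.float32));print("top",r)
z=np.load("w1.npz");K,T,im,d=z["intrinsics"],z["world_from_camera"],z["im"],z["d"]
v,u=np.mgrid[0:300,290:560].reshape(2,-1);W=wpts(K,T,d,v,u);Q2=comp(W,.025,.12)
# frame by top yaw; edges from wrist points
for name,q in(("top",Q),("wrist",Q2)):
  for yaw in np.radians([-17,-18,-19,-20]):
    a=np.array([np.cos(yaw),np.sin(yaw)]);b=np.array([-a[1],a[0]])
    X,Y=q[:,:2]@a,q[:,:2]@b
    # left edge slices along X: max Y
    xs=np.arange(X.min()+.03,X.max()-.03,.02);e=[np.percentile(Y[abs(X-x)<.01],99.7) for x in xs]
    ys=np.arange(Y.max()-.16,Y.max()-.02,.02);f=[np.percentile(X[abs(Y-y)<.01],.3) for y in ys]
    print(name,np.degrees(yaw).round(),"left slope",np.polyfit(xs,e,1)[0].round(4),np.median(e).round(4),"front slope",np.polyfit(ys,f,1)[0].round(4),np.median(f).round(4),"ext",X.min().round(4),X.max().round(4),Y.min().round(4),Y.max().round(4))
E
```

```text
top ((643.2412719726562, -24.420669555664062), (279.27911376953125, 274.17724609375), 76.2251968383789)Traceback (most recent call last):
  File "<stdin>", line 17, in <module>
    return _quantile_unchecked(
        a, q, axis, out, overwrite_input, method, keepdims, weights)
    return _ureduce(a,
                    func=_quantile_ureduce_func,
    ...<5 lines>...
                    overwrite_input=overwrite_input,
                    method=method)
    r = func(a, **kwargs)
    result = _quantile(arr,
                       quantiles=q,
    ...<2 lines>...
                       out=out,
                       weights=wgt)
    slices_having_nans = np.isnan(arr[-1, ...])
                                  ~~~^^^^^^^^^
IndexError: index -1 is out of bounds for axis 0 with size 0
```

Run:
```python
from h import *
def run(name,fn,lo):
    z=np.load(name);K,T,d=z["intrinsics"],z["world_from_camera"],z["d"]
    v,u=np.mgrid[0:420,0:560].reshape(2,-1);P=fn(K,T,d,v,u)
    m=((P[:,2]>lo)&(P[:,2]<.12)&(d[v,u]>0)&(P[:,0]>.46)&(P[:,0]<.8)&(P[:,1]>-.25)&(P[:,1]<.07)).astype(np.uint8).reshape(420,560)
    m=cv2.morphologyEx(m,cv2.MORPH_OPEN,np.ones((5,5)))
    n,l,s,_=cv2.connectedComponentsWithStats(m);k=1+np.argmax(s[1:,4]);return P[(l==k).ravel()]
def tp(K,T,d,v,u): return np.c_[(u-K[0,2])/K[0,0]*d[v,u],(v-K[1,2])/K[1,1]*d[v,u],d[v,u]]@T[:3,:3].T+T[:3,3]
for n,fn in(("top.npz",tp),("w1.npz",wpts)):
  for lo in(.026,.04):
    Q=run(n,fn,lo);r=cv2.minAreaRect((Q[:,:2]*1000).astype(np.float32));print(n,lo,len(Q),np.round(r[0],1),np.round(r[1],1),round(r[2],2))
    for yaw in np.radians([-16.,-18]):
        a=np.array([np.cos(yaw),np.sin(yaw)]);b=np.array([-a[1],a[0]]);X,Y=Q[:,:2]@a,Q[:,:2]@b
        xs=np.arange(X.min()+.04,X.max()-.04,.02);e=[np.max(Y[abs(X-x)<.01]) for x in xs]
        ys=np.arange(Y.max()-.15,Y.max()-.03,.02);f=[np.min(X[abs(Y-y)<.01]) for y in ys]
        print("  left",np.polyfit(xs,e,1)[0].round(4),np.median(e).round(4),"front",np.polyfit(ys,f,1)[0].round(4),np.median(f).round(4),"ext",[x.round(4) for x in(X.min(),X.max(),Y.min(),Y.max())])
```

```text
top.npz 0.026 7540 [633.4 -66.7] [194.6 270.6] 77.56
  left 0.0614 0.2076 front -0.0471 0.4912 ext [np.float64(0.4885), np.float64(0.7659), np.float64(0.0128), np.float64(0.2136)]
  left 0.0946 0.2303 front -0.0895 0.4861 ext [np.float64(0.482), np.float64(0.7633), np.float64(0.0309), np.float64(0.2384)]
top.npz 0.04 7244 [633.6 -65.9] [189.3 269.6] 77.95
  left 0.0764 0.2052 front -0.0518 0.4931 ext [np.float64(0.4902), np.float64(0.7659), np.float64(0.0169), np.float64(0.2117)]
  left 0.111 0.2275 front -0.0809 0.4874 ext [np.float64(0.4836), np.float64(0.7633), np.float64(0.0351), np.float64(0.2366)]
w1.npz 0.026 30135 [631.6 -59.9] [182.5 262. ] 77.7
  left 0.0633 0.2079 front -0.0528 0.4931 ext [np.float64(0.4902), np.float64(0.757), np.float64(0.0185), np.float64(0.2144)]
  left 0.0992 0.2297 front -0.0904 0.488 ext [np.float64(0.4836), np.float64(0.7541), np.float64(0.0367), np.float64(0.2398)]
w1.npz 0.04 29116 [631.6 -61. ] [179.1 262.5] 78.33
  left 0.0727 0.2052 front -0.0534 0.4931 ext [np.float64(0.4906), np.float64(0.757), np.float64(0.0185), np.float64(0.2131)]
  left 0.109 0.227 front -0.0915 0.4881 ext [np.float64(0.4842), np.float64(0.7541), np.float64(0.0367), np.float64(0.2385)]
```

```bash
cat >> h.py <<'E'
YAW=np.radians(-12.4);A=np.array([np.cos(YAW),np.sin(YAW)]);B=np.array([-A[1],A[0]])
FOOT=np.array([.542,.0293])
def ab(p): return np.array([(np.asarray(p)[...,:2]-FOOT)@A,(np.asarray(p)[...,:2]-FOOT)@B]).T
def w(a,b,z): return [*(FOOT+a*A+b*B),z]
def look(name,save=None):
    from plant import get_calibration,get_image
    c=get_calibration("wrist");im,d=get_image("wrist")
    if save: cv2.imwrite(save,im[:,:,::-1])
    np.savez(name,im=im,d=d,**c);return c["intrinsics"],c["world_from_camera"],im,d
def wedges(K,T,im,d):
    for c in blobs(orange(im),250):
        m=np.zeros(d.shape,np.uint8);cv2.drawContours(m,[c],-1,1,-1);v,u=np.nonzero(m)
        P=wpts(K,T,d,v,u);P=P[abs(P[:,2]-.009)<.012]
        if len(P)<100: continue
        q=ab(P)*1000;r=cv2.minAreaRect(q.astype(np.float32))
        print("ab",np.round(r[0],1),np.round(r[1],1),round(r[2],1),"zmax",np.percentile(P[:,2],98).round(4),"ext",q.min(0).round(1),q.max(0).round(1))
E
python3 - <<'E'
from h import *
z=np.load("w1.npz");K,T,im,d=z["intrinsics"],z["world_from_camera"],z["im"],z["d"]
wedges(K,T,im,d)
v,u=np.mgrid[0:300,290:560].reshape(2,-1);P=wpts(K,T,d,v,u);q=ab(P)*1000
for lo,hi in((.026,.036),(.036,.046),(.046,.06)):
    s=(P[:,2]>lo)&(P[:,2]<hi)
    l=s&(q[:,0]>20)&(q[:,0]<60)&(q[:,1]<40);f=s&(q[:,1]<-20)&(q[:,1]>-100)&(q[:,0]>-45)
    print(lo,"left edge b (expect 20)",np.percentile(q[l,1],99) if l.any() else 0,"front edge a (expect -24)",np.percentile(q[f,0],1) if f.any() else 0)
from plant import inverse_kinematics as ik
for p,o in((w(.072,.106,.05),YAW),(w(.03,.106,.003),YAW),(w(0,.18,.003),YAW+np.pi/2),(w(0,.08,.003),YAW+np.pi/2),(w(-.006,.003,.047),YAW+np.pi/2)):print(ik(p,[np.pi,0,o]))
E
```

```text
ab [-157.4   77.5] [ 49.8 126. ] 36.6 zmax 0.0178 ext [-214.    17.7] [-102.1  136.6]
ab [-36.6 121.6] [91.1 32.8] 87.4 zmax 0.0044 ext [-54.7  75.9] [-18.6 167.4]
ab [ 31.7 106.1] [33.3 92.3] 1.5 zmax 0.0134 ext [13.9 59.8] [ 49.1 152.3]
ab [123.1 131.2] [63.7 24.8] 59.8 zmax 0.01 ext [97.3 99.4] [143.6 164.5]
0.026 left edge b (expect 20) 23.280648994709036 front edge a (expect -24) 342.49696030577707
0.036 left edge b (expect 20) 21.4006436344378 front edge a (expect -24) -23.492398234358532
0.046 left edge b (expect 20) 15.61041754821476 front edge a (expect -24) -16.247992087743967
[ 6.07379643e-02  4.48721257e-01  1.59916988e+00 -4.44089210e-16
  1.09370152e+00  1.84795512e+00]
[ 7.98450704e-02  4.39271222e-01  1.71792256e+00 -4.44089210e-16
  9.84398872e-01  1.86706222e+00]
[ 2.11559482e-01  4.55836490e-01  1.69446961e+00 -4.44089210e-16
  9.91286549e-01  4.27980309e-01]
[ 5.13339632e-02  3.64652379e-01  1.82099359e+00 -4.44089210e-16
  9.55946688e-01  2.67754790e-01]
[-8.43061478e-02  2.27220994e-01  1.89419483e+00 -4.44089210e-16
  1.02017683e+00  1.32114679e-01]
```

Run:
```python
from plant import *
from h import *
O=[np.pi,0,YAW]
gripper_to(.04,20)
movep(w(.072,.106,.06),O)
f0=observe()["ft_force"]
hit=move_l(w(.072,.106,-.004),feed=.02,max_force=2.)
o=observe();print("hit",hit,o["eef_pos"],o["ft_force"]-f0)
z=o["eef_pos"][2]+.0025
move_l(w(.072,.106,z),feed=.03)
h=move_l(w(.028,.106,z),feed=.03,max_force=5.)
o=observe();print(h,ab(o["eef_pos"])*1000,o["eef_pos"][2],o["ft_force"]-f0)
move_l(w(.034,.106,z),feed=.05)
move_l(w(.034,.106,.15),feed=.15)
gripper_to(0.)
movep(w(0,.20,.2),[np.pi,0,YAW+np.pi/2])
wedges(*look("w2.npz","pics/w2.png"));print(observe()["time_s"])
```

```text
hit True [ 0.63510465  0.11736401 -0.0014024 ] [-0.04928255 -0.60005344  5.11937988]
False [ 28.0944219  105.97979963] 0.0010907702927696154 [-0.56998887  0.80142161  0.06031195]
ab [-158.8   72.9] [ 57.8 118. ] 36.4 zmax 0.0179 ext [-214.8   20.8] [-101.2  136.9]
ab [  0.4 129.2] [32.4 43.5] 1.1 zmax 0.0139 ext [-16.1 107.7] [ 17.  150.8]
ab [124.2 129.6] [66.8 28.4] 59.5 zmax 0.0094 ext [96.8 96.4] [148.3 164.1]
ab [-36.3 121. ] [91.1 32.4] 86.8 zmax 0.0044 ext [-54.   76.1] [-18.9 166.7]
ab [201.8 177.3] [28.2 10.1] 80.7 zmax 0.0207 ext [196.7 162.6] [209.  190.5]
12.8167
```

View pics/w2.png

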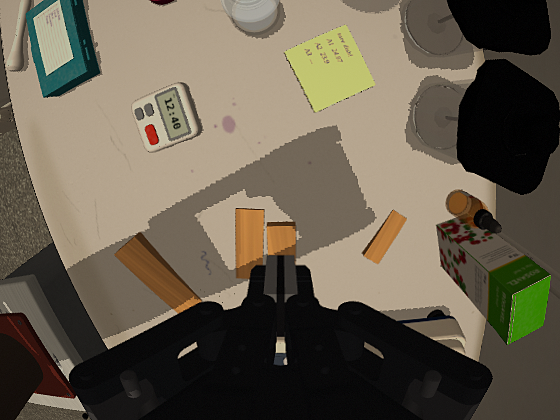

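The wedge now lies on the foot's line (a = 0.4 mm), with its heel at about pixel (250,208), and the slim wedge hasn't moved. Next I'll push the heel.

Run:
```python
from plant import *
from h import *
O=[np.pi,0,YAW+np.pi/2]
movep(w(.000,.178,.04),O)
print(move_l(w(.000,.178,.0035),feed=.04,max_force=4.))
f0=observe()["ft_force"]
print(move_l(w(0,.104,.0035),feed=.04,max_force=4.), ab(observe()["eef_pos"])*1000)
hold(.1);f0=observe()["ft_force"]
h=move_l(w(0,.070,.0035),feed=.01,max_force=3.)
o=observe();print(h,ab(o["eef_pos"])*1000,o["eef_pos"][2],(o["ft_force"]-f0)[:2]@B,o["ft_force"]-f0)
hold(.3);o=observe();print(ab(o["eef_pos"])*1000,(o["ft_force"]-f0)[:2]@B,o["time_s"])
```

```text
False
False [-6.65932970e-04  1.04136113e+02]
True [-0.28766831 85.85297366] 0.0031428193558836956 1.1494655495366681 [0.197652   1.13346381 0.91612229]
[-0.84633093 85.86653502] 0.7205296237372545 18.8333
```

Run:
```python
from plant import *
from h import *
for i in range(2):
    f0=observe()["ft_force"]
    h=move_l(w(0,.0835-.001*i,.0035),feed=.004,max_force=2.5)
    o=observe();print(h,ab(o["eef_pos"])*1000,(o["ft_force"]-f0)[:2]@B,o["ft_force"][:2]@B)
    hold(.2);o=observe();print(ab(o["eef_pos"])*1000,o["ft_force"][:2]@B,o["ft_force"])
    if h: break
p=ab(o["eef_pos"])
move_l(w(0,.125,.0035),feed=.08);print(observe()["ft_force"][:2]@B)
move_l(w(0,.18,.06),feed=.15)
K,T,im,d=look("w3.npz","pics/w3.png");wedges(K,T,im,d)
v,u=np.mgrid[0:420,0:560].reshape(2,-1);P=wpts(K,T,d,v,u);q=ab(P)*1000
s=(abs(P[:,2]-.032)<.006)&(q[:,1]>-10)&(q[:,1]<40)&(q[:,0]>20)&(q[:,0]<60);print("left edge b",np.percentile(q[s,1],99) if s.any() else None)
print(observe()["time_s"])
```

```text
True [-1.17209112 85.86922837] -0.08948547824252272 0.9167010539818777
[-1.46063972 85.85760532] 1.062640283118632 [ 0.59588886  0.95700668 -0.28899749]
-0.38314546611376704
ab [-175.    89.7] [65.7 71.9] 36.2 zmax 0.0179 ext [-213.6   52. ] [-128.6  137.5]
ab [-35.8 139.5] [53.9 32.9] 87.2 zmax 0.0042 ext [-52.9 112.8] [-18.2 167.1]
ab [124.6 128.3] [68.7 31.5] 60.8 zmax 0.0092 ext [97.7 91.4] [148.1 164.6]
ab [201.4 176.7] [29.4 11.8] 82.0 zmax 0.0208 ext [195.3 161.4] [209.2 190.6]
left edge b None
20.6917
```

View pics/w3.png

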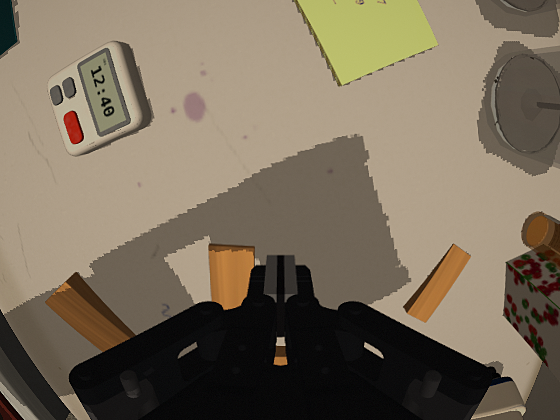

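Run:
```python
from plant import *
from h import *
move_l(w(0,.125,.0035),feed=.15)
move_l(w(0,.090,.0035),feed=.06,max_force=6)
hold(.15);f0=observe()["ft_force"]
b=.0868
while b>.0825:
    move_l(w(0,b,.0035),feed=.01,max_force=5.);hold(.05)
    o=observe();F=(o["ft_force"]-f0)[:2]@B
    print(round(b,4),ab(o["eef_pos"]).round(5)*1000,F.round(2),(o["ft_force"]-f0).round(2),o["time_s"])
    if F>2.5 or o["time_s"]>27: break
    b-=.0005
move_l(w(0,.10,.0035),feed=.06);hold(.3)
move_l(w(0,.19,.12),feed=.2)
im,d=get_image("scene");c=get_calibration("scene");np.savez("s2.npz",im=im,d=d,**c)
cv2.imwrite("pics/s2.png",cv2.resize(im[150:270,180:360][:,:,::-1],None,fx=4,fy=4,interpolation=cv2.INTER_CUBIC))
wedges(*look("w4.npz"));print(observe()["time_s"])
```

```text
0.0868 [1.00e-02 8.68e+01] 0.54 [0.14 0.52 0.09] 22.7667
0.0863 [2.000e-02 8.628e+01] -0.4 [-0.78 -0.24 -0.03] 23.0667
0.0858 [ 0.   85.86] -0.67 [-0.65 -0.54 -0.29] 23.3667
0.0853 [4.00e-02 8.58e+01] 3.79 [ 1.81  3.48 -2.28] 23.6667
ab [-168.8   83.3] [61.9 89.9] 35.5 zmax 0.018 ext [-216.4   37.5] [-118.3  136.8]
ab [123.6 129.4] [68.7 29.9] 62.1 zmax 0.0093 ext [97.2 92.1] [148.6 164.4]
ab [-36.4 122.3] [88.9 32.5] 86.7 zmax 0.0042 ext [-53.7  78.7] [-18.1 166.8]
ab [201.5 178.1] [28.3  9.6] 75.5 zmax 0.0207 ext [196.3 163.2] [209.7 191. ]
25.3417
```

View pics/s2.png

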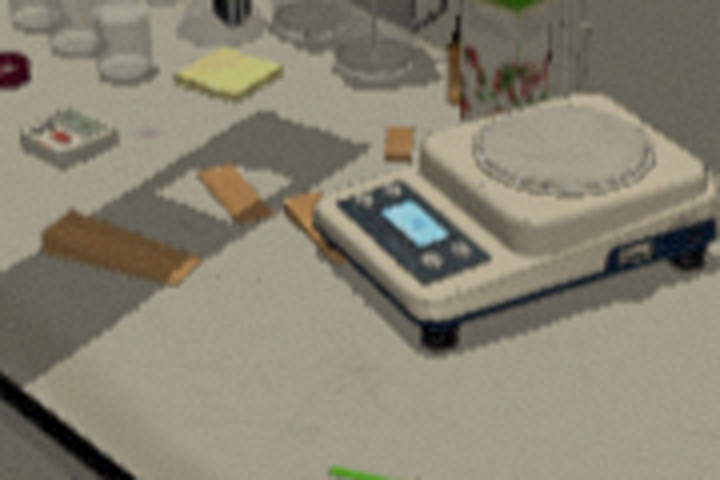

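The scene view shows the wedge at (310,225) with its thin end under the balance's front left corner. The wedge stopped dead under a 3.8 N push, so it is snug. Now I'll press the corner.

Run:
```python
from plant import *
from h import *
O=[np.pi,0,YAW+np.pi/2]
movep(w(-.004,.004,.10),O)
hold(.2);f0=observe()["ft_force"]
print(move_l(w(-.004,.004,.055),feed=.05,max_force=6))
print(move_l(w(-.004,.004,.036),feed=.01,max_force=4))
hold(.3);o=observe();z=o["eef_pos"][2];print(o["eef_pos"],o["ft_force"]-f0,o["time_s"])
for i in range(12):
    o=observe();F=(o["ft_force"]-f0)[2]
    if F>8.5 or o["time_s"]>38: break
    z-=.0003;move_l(w(-.004,.004,z),feed=.005);hold(.15)
    o=observe();print(round(z,4),o["eef_pos"][2],(o["ft_force"]-f0).round(2))
hold(.3);o=observe();print((ab(o["eef_pos"])*1000).round(1),o["ft_force"]-f0,o["time_s"])
```

```text
False
True
[0.53900355 0.03404637 0.04777572] [-2.2032002   1.05784269  4.10180742] 28.6
0.0475 0.04775097506249175 [-2.3   1.56  4.82]
0.0472 0.04772040857937197 [-3.12  1.32  7.73]
0.0469 0.04764696237489988 [-3.73  0.28  9.18]
[-3.8  4. ] [-3.3541636   0.35322434  8.85333403] 30.1667
```

Run:
```python
from plant import *
o=observe();print(o["ft_force"],o["eef_pos"]);print(job_done())
```

```text
[-3.14395504 -0.23379495  9.29914957] [0.53912864 0.0340659  0.04765956]
the job is handed in; nothing more can be done
None
```

The thick wedge is snug under the short foot, and I handed the job in at about 30 s while pressing the front left corner with about 9 N; the corner did not dip, but no pass or fail verdict came back.

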